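# Send the tin shuttle to the serving mark

## Task

At the food stall, send the case of tins on its almost frictionless rail carriage along the track until the white line on the case stands opposite the red line on the yellow mark, and leave it standing there still and untouched for a few seconds, without ever running it against the red stop or the rear stop. Work it only through its two soft sprung end buffers, gently enough that neither is squeezed fully in; do not touch the blue deck or the wrapped tins, and leave the other goods standing where they are.

Things in the scene. Friction and masses are not known exactly. Their poses are not given: they have to be found in the camera images.
- track: Aluminium track 170 mm wide (x), 720 mm long (y); rails end 20 mm above the table. Fixed; place and yaw vary. Origin: centre of its underside, on the table. The carriage runs to its +y, towards the red stop block near that end; a black rear stop is near the -y end. Both stops are 36 mm high, lower than the buffers, so fingertips kept 45 mm or more above the table clear them.
- carriage (a joint): Carriage position (m): its centre is at x = 0, y = value - 0.200 in track axes. Rear stop at -0.010, red stop at +0.420; starts at rest in 0.02 to 0.09. Moving mass nominally 3.3 kg (varies by 25 %); rolling drag about 0.3 N s/m (coasting time constant about 11 s) plus 0.008 N dry friction.
- carriage_line (a point): Centre of the white line across the middle of the case of tins on the carriage, 130 mm above the table. The line also runs down the case's side. Under it a blue deck 150 mm wide (track x), 180 mm long (track y), 35 to 90 mm above the table; on that four tins in clear film, 148 x 148 mm, up to 130 mm. Both are too wide to grip.
- mark: Yellow plate 50 x 70 mm, 6 mm high, fixed on the table at the track's +x side, with an 8 mm wide red line across its middle pointing at the track. Origin: under the red line's centre; axes parallel to the track's. The carriage is at the mark when carriage_line has y = 0 here; joint carriage then reads 0.31 to 0.37, 50 to 110 mm short of the red stop.
- rear_buffer (a joint): Compression (m) of the rear buffer: 0 free, 0.040 fully in. Black block 120 mm wide (track x), 40 to 85 mm above the table, standing 50 mm out of the deck's -y end when free, orange edge. Pushing its face sends the carriage to +y through a spring of about 30 N/m (damping 0.5 N s/m, block 0.1 kg). A carriage that runs into something with a buffer bounces back.
- front_buffer (a joint): The same buffer at the deck's +y end (yellow edge): compression 0 to 0.040 m, 30 N/m. Pushing on its face brakes the carriage or sends it to -y.
- rear_face (a point): Centre of the rear buffer's outer face, 62 mm above the table, 140 mm from the carriage's centre to -y when free.
- front_face (a point): Centre of the front buffer's outer face, 62 mm above the table, 140 mm from the carriage's centre to +y when free.
- tin_red: Bystander: loose red tin, 74 mm wide, 85 mm high, origin under its centre. Leave it.
- tin_green: Bystander: loose green tin, 74 mm wide, 85 mm high, origin under its centre. Leave it.
- jar: Bystander: loose jar with brass-coloured cap, 70 mm wide, 100 mm high, origin under its centre. Leave it.
- giftbox: Bystander: loose white gift carton, 110 x 120 mm, 142 mm high, origin under its centre. Leave it.
Things that resemble listed ones, but are neither listed nor needed, are in the scene too. There is more than one size of the mark; the one meant has the size given above.

How it is judged:
By the outcome, as a careful person would: the job done as asked, in the order asked, and still so for the second after the job is handed in, with the robot touching nothing.
It also fails if it takes over 45 s, if anything falls off the work surface, if the arm or the gripper's body presses on something with over 40 N, if the wrist force passes 120 N, or if a joint passes its speed limit or range.

## Robot

A 6-joint arm with a two-finger parallel gripper is mounted at the origin on the work surface. World frame = base frame: x ahead of the robot, y to its left, z up, the work surface at z = 0. Lengths are in m, angles in degrees, forces in N, time in s.
With the tool pointing down it reaches from about 0.35 to 0.875 m from the base axis. Payload 4.2 kg.
Tool frame: the origin (TCP) lies midway between the tips of the shut fingers; the grasp point (between the pads) lies 19 mm behind it; z points along the fingers, y is the line along which they close (so a half turn about z gives the same grasp; the last joint's range is limited). The gripper opens to 87 mm and grips with 3 to 60 N. Pads are 19 mm wide; open, the fingers measure 117 mm over their backs; the gripper's body (75 mm by 190 mm) begins 51 mm behind the grasp point.
Start: joints at [79.389, 22.042, 0.453, 0, -68.411, -14.817], TCP at [0.268, 0.564, 0.223] pointing down, gripper open.
Joint ranges: [-179.83, 179.83], [-69.29, 118.12], [-61.27, 80.66], [-181.25, 117.63], [-171.15, -9.14], [-177.46, 177.46]. Speed limits (degrees/s): [159.86, 159.86, 180, 180, 180, 180].

## Interface

Orientations are given as [roll, pitch, yaw] about the fixed x, y, z axes, in that order (R = Rz(yaw) Ry(pitch) Rx(roll)).
In Python, from workcell import env gives the robot as it stands. The module is installed in compiled form; this text tells all that it offers. Calls block until the motion is done:
- env.goto(position, orientation): joint-space move of the TCP to a pose.
- env.move_straight(position, rotation=None, rate=0.15, force_limit=None): straight line of the TCP; rotation=None keeps the orientation; rate is the mean speed in m/s. With force_limit (N) it stops when the force on the tool has changed by that much, and returns True; else False.
- env.set_joints(angles): joint-space move.
- env.gripper_to(opening, grasp_force=None): opening from 0.0 (shut) to 1.0 (fully open); grasp_force is the grip in N (None keeps the last); returns when the fingers have stopped.
- env.dwell(seconds).
- env.inverse_kinematics(position, orientation): joint angles nearest the present ones, or None.
- env.read_state(): the state.
- env.grab_frame(name): name is "scene" or "top" or "wrist"; returns a dict with "image" (400x640x3 uint8, blue, green, red), "fx", "fy", "cx", "cy" (pixels), "position" and "orientation" of the camera in the world. Camera axes: x right, y up, looking along -z (the intrinsics and any distortion apply to the point x, -y, -z); pixel columns grow to the right and rows downward; lengths in m; the calibration is good to about 2 mm. A picture is of the moment at which its call begins. There is no depth.
A pose or a line that the arm cannot do raises env.Unreachable and nothing moves.
- env.close_job(): hands the job in; it is judged then, once.
Trained networks look in a picture, given as the dict that the camera call returned (one of the last four; its "shot" number tells which), for a name from the list of things; names that differ only in an ending like _2 or _b are one class to them, and where a whole thing is asked for, a point or a joint stands for the part that bears it (a point fixed in the world has none). Each returns a list of dicts, best first, with "score" (0 to 1); they miss things now and then, are a little off and sometimes report something else, mostly with a low value. They report only what shows in the picture. A call takes as long as a camera call. They do not tell look-alikes from the thing itself.
- env.search_frame(picture, thing): "xyz" ([x, y, z] in m, in world coordinates, good to about 4 mm: the middle of the surface that is visible of it).
- env.trace(picture, thing): "mask" (400x640 bool, what is visible of it).
The state is a dict: "clock": time; "joint_positions": joint angles; "qvel": joint speeds; "joint_torque": joint torques, N m; "position": TCP position; "tool_rot": TCP orientation; "force": force on the tool from outside, world axes, zero at the start; "wrist_torque": the same for the moment, N m; "opening": opening from 0.0 (shut) to 1.0 (fully open); "finger_force": force on a finger pad.
Only numpy, scipy, OpenCV 4.12 (cv2) and the standard library are available. Lean on these libraries where they do the work, as an engineer would, in place of code of your own. Each camera call takes 0.05 s, during which the arm holds its last target. There are 200 camera calls.

## Working session

There is one attempt and no reset: what is moved stays moved. The work goes in short steps, each a Python script; the robot and the scene stay as the last script left them, time stands still between calls to the robot, and variables do not carry over. Pictures are saved under pics/ and viewed, at most 10 in all, crops included, and the job is handed in when it is done.

```bash
mkdir -p pics; cat > h.py <<'E'
from workcell import env
import numpy as np, cv2
from scipy.spatial.transform import Rotation as R
def snap(n,f=None):
    p=env.grab_frame(n)
    if f: cv2.imwrite('pics/'+f,p['image'])
    return p
def ray(p,u,v):
    d=np.array([(u-p['cx'])/p['fx'],-(v-p['cy'])/p['fy'],-1.])
    o=p['orientation']
    return np.array(p['position']),R.from_euler('xyz',o,degrees=True).apply(d)
def onz(p,u,v,z):
    c,d=ray(p,u,v); return c+d*(z-c[2])/d[2]
def proj(p,X):
    q=R.from_euler('xyz',p['orientation'],degrees=True).inv().apply(np.array(X)-p['position'])
    return np.array([p['cx']+p['fx']*q[0]/-q[2],p['cy']-p['fy']*q[1]/-q[2]])
E
python3 - <<'E'
from h import *
for n in ['scene','top']:
    p=snap(n,n+'.png'); print({k:v for k,v in p.items() if k!='image'})
    for t in ['track','carriage','carriage_line','mark','rear_face','front_face','rear_buffer','front_buffer']:
        try: print(t,[(np.round(r['xyz'],3),round(r['score'],2),proj(p,r['xyz']).round()) for r in env.search_frame(p,t)][:4])
        except Exception as e: print(t,e)
print(env.read_state())
E
```

```text
{'fx': 474.26872244221175, 'fy': 474.26872244221175, 'cx': 325.23111483242207, 'cy': 196.01791072781228, 'position': array([0.97944544, 0.54194325, 0.94119853]), 'orientation': array([ 39.50169661,  -0.92402691, 139.93284739]), 'shot': 1}
track [(array([0.504, 0.037, 0.017]), 0.81, array([335., 218.]))]
carriage [(array([ 0.486, -0.091,  0.107]), 0.92, array([308., 160.]))]
carriage_line [(array([ 0.484, -0.09 ,  0.108]), 0.56, array([308., 159.])), (array([ 0.461, -0.268,  0.082]), 0.3, array([273., 125.]))]
mark [(array([0.698, 0.362, 0.005]), 0.89, array([369., 375.])), (array([0.267, 0.233, 0.01 ]), 0.89, array([460., 220.])), (array([0.606, 0.108, 0.009]), 0.57, array([321., 263.])), (array([ 0.484, -0.089,  0.106]), 0.51, array([309., 160.]))]
rear_face [(array([ 0.464, -0.268,  0.084]), 0.79, array([272., 125.]))]
front_face [(array([ 0.479, -0.011,  0.084]), 0.74, array([331., 184.]))]
rear_buffer [(array([ 0.463, -0.267,  0.082]), 0.86, array([273., 125.])), (array([0.503, 0.036, 0.016]), 0.52, array([335., 218.]))]
front_buffer [(array([ 0.482, -0.012,  0.084]), 0.7, array(
[... 1063 characters left out ...]
, 217.]))]
{'clock': 0.9, 'joint_positions': array([ 7.93890036e+01,  2.20371331e+01,  4.52491560e-01, -2.36435279e-03,
       -6.84117079e+01, -1.48172257e+01]), 'qvel': array([ 0.03879637, -0.04095005, -0.03995495,  0.04746456,  0.01261841,
        0.03673618]), 'joint_torque': array([-2.31626664e-04, -3.90455568e+01,  1.87626779e+01,  4.22435805e+00,
        1.56082335e-02, -1.65146020e-05]), 'position': array([0.26831198, 0.56443801, 0.22259097]), 'tool_rot': array([-1.79997033e+02,  3.05902238e-03, -2.54290919e+01]), 'force': array([ 0.00112643, -0.00605194,  0.68133276]), 'wrist_torque': array([ 0.0028341 , -0.01382562, -0.0230592 ]), 'finger_force': 0.0, 'opening': 0.9987026402374444}
```

```bash
sleep 8; ls pics
```

```text
scene.png
top.png
```

View pics/top.png

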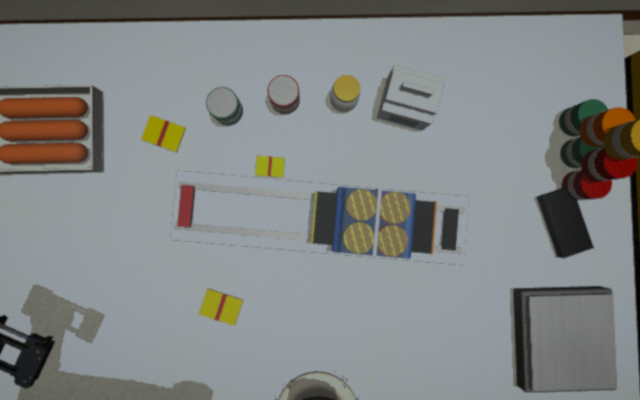

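View pics/scene.png

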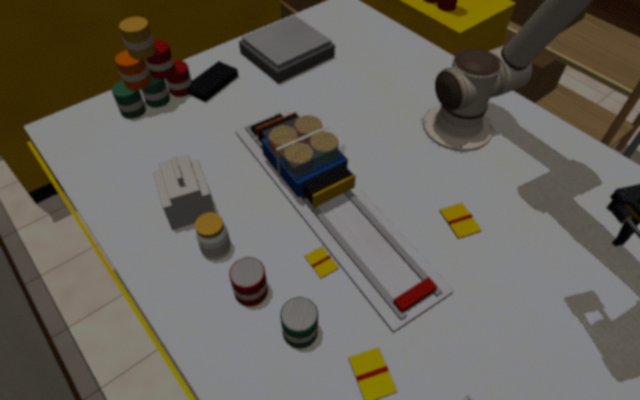

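Candidates for the mark in the top image: (269,167), small and next to the track's +x side, line square to the track; (163,133), larger and rotated; (221,308), larger, rotated and on the wrong side. By the description I choose (269,167), and will check it in a crop and measure it.

```bash
python3 - <<'E'
from h import *
p=snap('top')
im=p['image']; 
cv2.imwrite('pics/crop.png',cv2.resize(im[140:275,160:480],None,fx=2.5,fy=2.5,interpolation=cv2.INTER_CUBIC))
hsv=cv2.cvtColor(im,cv2.COLOR_BGR2HSV).astype(int);H,S,V=hsv[...,0],hsv[...,1],hsv[...,2]
def rect(m,z,box):
    x0,y0,x1,y1=box; M=np.zeros(m.shape,bool); M[y0:y1,x0:x1]=m[y0:y1,x0:x1]
    v,u=np.nonzero(M); P=np.array([onz(p,a,b,z)[:2] for a,b in zip(u,v)])
    r=cv2.minAreaRect((P*1000).astype(np.float32)); print(len(u),P.mean(0).round(4),np.round(r[0],1),np.round(r[1],1),round(r[2],1)); return P
yel=(H>20)&(H<35)&(S>120); red=((H<8)|(H>172))&(S>120)
for b in [(245,145,300,185),(140,110,190,155),(195,280,250,330)]: rect(yel|red,.006,b)
rect(red,.006,(245,145,300,185))
rect(red,.036,(170,175,200,235)); rect(V<60,.036,(440,200,462,255)); rect((H>105)&(H<130)&(S>120)&(V>60),.09,(325,180,420,265))
E
```

```text
488 [0.6043 0.1012] [604.4 101.1] [67.1 47.5] 84.3
902 [0.6919 0.361 ] [691.9 361. ] [90.8 63.5] 68.8
921 [0.2642 0.2274] [264.3 227.5] [89.5 63.3] 70.1
24 [0.6033 0.1015] [603.5 101.4] [ 3.5 42.2] 84.0
450 [0.5112 0.3009] [511.5 300.9] [26.7 95. ] 83.5
493 [ 0.4401 -0.3294] [ 440.  -329.2] [30.7 93.5] 83.2
500 [ 0.4632 -0.1275] [ 462.  -141.1] [177.5 142.5] 83.7
```

```bash
sleep 4
```

```text
(no output)
```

View pics/crop.png

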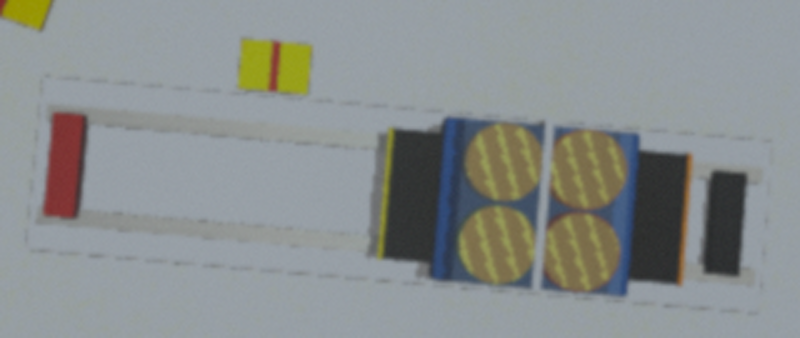

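The crop shows the chosen mark at crop (275,67), i.e. full image (270,167). It measures 67x47 mm with its red line square to the track. The other two measure 90x63 mm, so they are decoys. The white line is at crop (543,205), the orange rear edge at (687,220) and the rear stop at (725,222).

```bash
cat >> h.py <<'E'
E_=np.array([.1122,.9937]);N_=np.array([.9937,-.1122]);LAT=.4742;SM=.1684;YAW=-96.44
def xyz(s,z,lat=LAT):  # s along the track relative to the mark
    return np.r_[(s+SM)*E_+lat*N_,z]
def rectify(p,s0=-.40,s1=.20,z=.13):
    w=int((s1-s0)*1000); c=[(s0,-.07),(s1,-.07),(s1,.07),(s0,.07)]
    src=np.float32([proj(p,xyz(s,z,LAT+l)) for s,l in c])
    return cv2.warpPerspective(p['image'],cv2.getPerspectiveTransform(src,np.float32([(0,0),(w,0),(w,140),(0,140)])),(w,140),flags=cv2.INTER_CUBIC)
def line_s(g):  # absolute line position: the row profile of (B,G,R) minimum, brightest narrow ridge between the tins
    m=g.min(2).astype(float)[10:130].min(0); return m
def pos(p):
    g=rectify(p); T=cv2.imread('pics/T.png'); r=cv2.matchTemplate(g,T,cv2.TM_CCOEFF_NORMED)[0]
    i=int(np.clip(r.argmax(),1,len(r)-2)); a,b,c=r[i-1],r[i],r[i+1]
    return (i+.5*(a-c)/(a-2*b+c))/1000-.40+float(open('pics/T.txt').read()), b
def push_sim(L,r,gap,m=3.3,k=30,prof='mj',v0=0.,b=.3,f=.008):
    T=L/r;dt=1e-3;x=0.;v=v0;mx=0
    for i in range(int((T+.2)/dt)):
        q=min(i*dt/T,1)
        if prof=='mj': y=L*(10*q**3-15*q**4+6*q**5)-gap
        elif prof=='cos': y=L*(1-np.cos(np.pi*q))/2-gap
        else: # trapezoid 20 %
            w=.2;vm=1/(1-w); y=L*(vm*q*q/2/w if q<w else vm*(q-w/2) if q<1-w else 1-vm*(1-q)**2/2/w)-gap
        c=max(0,y-x);mx=max(mx,c)
        a=(k*c-b*v-f*np.sign(v)*(abs(v)>1e-5))/m
        if abs(v)<=1e-5 and k*c<f:a=0
        v+=a*dt;x+=v*dt
    return v,x,mx
def coast(v,tau=11.,a=.0024): return tau*(v-a*tau*np.log(1+v/(a*tau)))
E
python3 - <<'E'
from h import *
p=snap('top'); g=rectify(p); m=g.min(2).astype(float)[15:125]; m=np.percentile(m,15,axis=0)
i0=int((-.25+.40)*1000); seg=slice(i0-30,i0+30); w=np.clip(m[seg]-np.median(m[seg])-0.4*(m[seg].max()-np.median(m[seg])),0,None)
s=(np.arange(i0-30,i0+30)*w).sum()/w.sum()/1000-.40+.0005; print('line',s,(w>0).sum())
c=int(round((s+.40)*1000)); cv2.imwrite('pics/T.png',g[:,c-68:c+68]); open('pics/T.txt','w').write(str(s-(c-68)/1000+.40))
print(pos(p))
for pr in ['mj','cos','tr']:
  for L,r in [(.06,.015),(.06,.02),(.07,.02),(.05,.02)]: print(pr,L,r,[np.round(push_sim(L,r,gp,m=mm,prof=pr),4) for gp in (.01,.018) for mm in (2.6,4)])
for z,s1 in [(.2,s-.17),(.055,s-.17),(.055,-.16)]: print(env.inverse_kinematics(xyz(s1,z),[180,0,YAW]))
E
```

```text
line -0.25644164843180167 9
(np.float32(-0.25644216), np.float32(0.99999946))
mj 0.06 0.015 [array([0.0357, 0.1115, 0.0077]), array([0.0428, 0.1154, 0.0098]), array([0.0394, 0.1037, 0.0085]), array([0.0445, 0.1027, 0.0105])]
mj 0.06 0.02 [array([0.0563, 0.1159, 0.0106]), array([0.0617, 0.1126, 0.0134]), array([0.0579, 0.1025, 0.0113]), array([0.0605, 0.0958, 0.0138])]
mj 0.07 0.02 [array([0.0516, 0.1351, 0.0101]), array([0.0595, 0.1367, 0.0129]), array([0.0558, 0.1269, 0.0111]), array([0.0612, 0.1236, 0.0138])]
mj 0.05 0.02 [array([0.0593, 0.0924, 0.011 ]), array([0.0614, 0.0855, 0.0137]), array([0.0568, 0.0747, 0.0111]), array([0.0562, 0.0664, 0.0133])]
cos 0.06 0.015 [array([0.0278, 0.0957, 0.0065]), array([0.0346, 0.1009, 0.0082]), array([0.032 , 0.0895, 0.0071]), array([0.0373, 0.0903, 0.0088])]
cos 0.06 0.02 [array([0.0458, 0.1017, 0.0088]), array([0.0518, 0.1009, 0.0112]), array([0.0489, 0.0904, 0.0095]), array([0.0525, 0.0862, 0.0117])]
cos 0.07 0.02 [array([0.041 , 0.1171, 0.0084]), array([0.0487, 0.1207, 0.0107]), array([0.0458, 0.1106, 0.0093]), array([0.0516, 0.1097, 0.011
[... 297 characters left out ...]
]
tr 0.06 0.02 [array([0.0364, 0.089 , 0.0077]), array([0.0418, 0.089 , 0.0094]), array([0.0387, 0.077 , 0.0077]), array([0.0434, 0.0754, 0.0094])]
tr 0.07 0.02 [array([0.0332, 0.1046, 0.0077]), array([0.0395, 0.1073, 0.0094]), array([0.0354, 0.0936, 0.0077]), array([0.0411, 0.0944, 0.0094])]
tr 0.05 0.02 [array([0.0397, 0.0719, 0.0077]), array([0.0441, 0.0697, 0.0094]), array([0.0422, 0.0588, 0.0077]), array([0.0457, 0.0552, 0.0094])]
[-17.77806671  14.81531013 -13.52906068   0.         -61.65562918
  11.33806671]
[-1.77780667e+01  2.44158601e+01 -2.35963411e+01  2.54444375e-14
 -4.19877989e+01  1.13380667e+01]
[ 14.26277532  19.30286622 -32.67482896   0.         -38.02230482
 -20.70277532]
```

```bash
cat >> h.py <<'E'
def track(n=4,dt=.35):
    D=[]
    for i in range(n):
        t=env.read_state()['clock']; D.append((t,*pos(snap('top')))); 
        if i<n-1: env.dwell(dt)
    D=np.array(D); print(D.round(4).tolist()); c=np.polyfit(D[:,0]-D[-1,0],D[:,1],1)
    print('s',c[1],'v',c[0],'stop',c[1]+coast(max(c[0],0))); return c[1],c[0]
E
python3 - <<'E'
from h import *
print(env.read_state()['clock'])
env.gripper_to(0.)
env.goto(xyz(-.421,.16),[180,0,YAW]); print(env.read_state()['clock'])
env.move_straight(xyz(-.421,.055)); 
st=env.read_state(); print(st['clock'],st['position']-xyz(-.421,.055)); snap('top','b4.png')
env.move_straight(xyz(-.371,.055),rate=.012)
track()
E
```

```text
1.0
5.6333
6.4833 [ 0.00077736 -0.00023873  0.0007081 ]
[[10.85, -0.1798, 0.2038], [11.25, -0.1556, 0.2595], [11.65, -0.1478, 0.388], [12.05, -0.1353, 0.4321]]
s -0.1334414795041084 v 0.03530495241284375 stop 0.008363343734728773
```

```bash
python3 - <<'E'
from h import *
p=snap('top','c1.png'); print(env.read_state()['clock'],pos(p))
print([(np.dot(r['xyz'][:2],E_)-SM,r['score']) for r in env.search_frame(p,'carriage_line')])
q=snap('scene','c1s.png'); print(env.read_state()['clock'],[(np.dot(r['xyz'][:2],E_)-SM,r['xyz'][2],r['score']) for r in env.search_frame(q,'carriage_line')])
cv2.imwrite('pics/c1both.png',cv2.resize(np.vstack([p['image'][120:300],q['image'][80:320]]),None,fx=1.2,fy=1.2))
E
```

```text
12.15 (np.float32(-0.13418955), np.float32(0.44326043))
[(np.float64(-0.09246786), 0.55)]
12.25 [(np.float64(-0.08686933), 0.1105, 0.85), (np.float64(-0.14274024), 0.0763, 0.59)]
```

```bash
sleep 4
```

```text
(no output)
```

View pics/c1both.png

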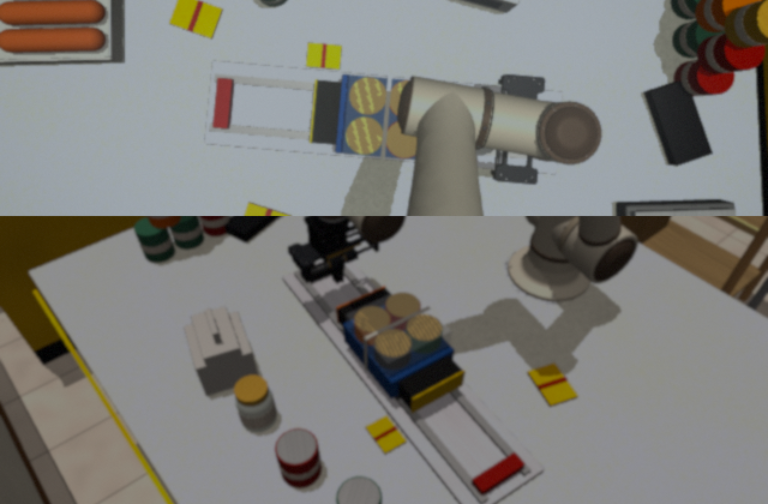

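The picture shows the carriage moving. The white line is at about (323,218) in the full top image, and the wrist covers the case's rear half. I'll match on the front half only.

```bash
python3 - <<'E'
import cv2
T=cv2.imread('pics/T.png'); cv2.imwrite('pics/T.png',T[:,62:])
o=float(open('pics/T.txt').read()); open('pics/T.txt','w').write(str(o-.062))
from h import *
p=snap('top'); p2=dict(p); p2['image']=cv2.imread('pics/c1.png'); print('c1 12.1',pos(p2))
track(4,.25)
E
```

```text
c1 12.1 (np.float32(-0.1344047), np.float32(0.7824625))
[[12.35, -0.129, 0.724], [12.65, -0.1198, 0.7089], [12.95, -0.1129, 0.8991], [13.25, -0.1068, 0.865]]
s -0.10606065988540649 v 0.02450275669495265 stop -0.027193348051793423
```

```bash
python3 - <<'E'
from h import *
env.move_straight(xyz(-.265,.055),rate=.05)
print(env.read_state()['clock'])
track(5,.3)
E
```

```text
15.5667
[[15.5667, -0.0616, 0.3517], [15.9167, -0.056, 0.4298], [16.2667, -0.0521, 0.5111], [16.6167, -0.0486, 0.576], [16.9667, -0.0454, 0.6111]]
s -0.04474686458706858 v 0.011413080351693295 stop -0.023541108510747626
```

```bash
python3 - <<'E'
from h import *
env.dwell(1.5)
track(2,.5)
p=snap('top','d.png');g=rectify(p)
q=snap('scene'); print([(np.dot(r['xyz'][:2],E_)-SM,r['score']) for r in env.search_frame(q,'carriage_line')])
cv2.imwrite('pics/d2.png',np.vstack([cv2.resize(p['image'][130:270,150:470],(768,336)),cv2.resize(g,(768,180))]))
E
```

```text
[[18.5167, -0.0345, 0.5881], [19.0667, -0.0321, 0.5411]]
s -0.03211708739399909 v 0.004324208606373164 stop -0.028600664897188394
[(np.float64(0.010346679999999997), 0.59)]
```

```bash
sleep 4
```

```text
(no output)
```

View pics/d2.png

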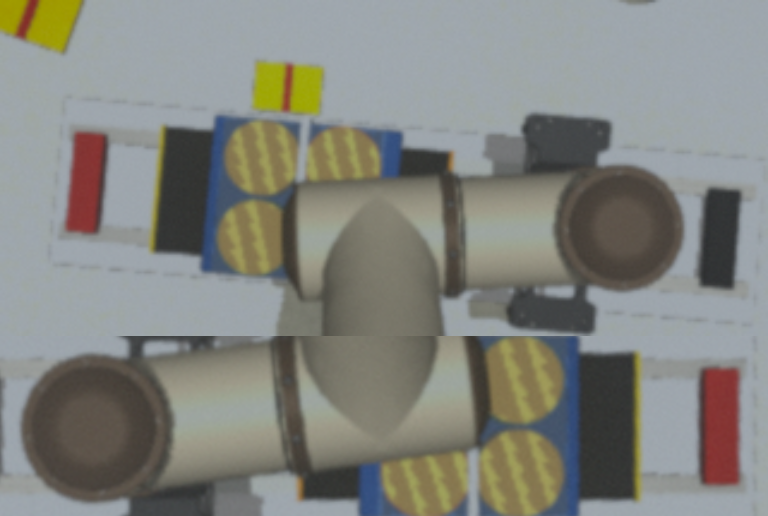

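The picture shows the line at rectified column about 473/768, so s ≈ -0.030, nearly at rest and matching the template value. Next I calibrate the push model on the first push and choose the second.

```bash
python3 - <<'E'
import builtins
from h import *
for pr in ['mj','cos','tr']:
  for m in (2.6,3.3,4):
    o=[]
    for gp in (.012,.015,.018):
      v,x,c=push_sim(.05,.012,gp,m=m,prof=pr); o.append((round(v,4),round(x+coast(v,m/.3,.008/m),4)))
    print(pr,m,o)
print('second')
for L,r in [(.03,.006),(.03,.008),(.025,.006),(.025,.008),(.03,.01),(.02,.008)]:
  print(L,r,[(pr,m,[round(x+coast(v,m/.3,.008/m),4) for gp in (.007,.01,.013) for v,x,c in [push_sim(L,r,gp,m=m,prof=pr)]]) for pr in ('mj','cos','tr') for m in (2.8,3.8)])
E
```

```text
mj 2.6 [(np.float64(0.0289), np.float64(0.1699)), (np.float64(0.03), np.float64(0.1711)), (np.float64(0.0304), np.float64(0.1681))]
mj 3.3 [(np.float64(0.0323), np.float64(0.2131)), (np.float64(0.033), np.float64(0.2125)), (np.float64(0.033), np.float64(0.207))]
mj 4 [(np.float64(0.0344), np.float64(0.255)), (np.float64(0.0347), np.float64(0.2522)), (np.float64(0.0345), np.float64(0.2439))]
cos 2.6 [(np.float64(0.0228), np.float64(0.1308)), (np.float64(0.0241), np.float64(0.1332)), (np.float64(0.0249), np.float64(0.1326))]
cos 3.3 [(np.float64(0.026), np.float64(0.1649)), (np.float64(0.027), np.float64(0.1666)), (np.float64(0.0275), np.float64(0.1646))]
cos 4 [(np.float64(0.0281), np.float64(0.1984)), (np.float64(0.0289), np.float64(0.199)), (np.float64(0.0291), np.float64(0.1954))]
tr 2.6 [(np.float64(0.0168), np.float64(0.0964)), (np.float64(0.0178), np.float64(0.0964)), (np.float64(0.0188), np.float64(0.0964))]
tr 3.3 [(np.float64(0.0197), np.float64(0.1207)), (np.float64(0.0205), np.float64(0.1207)), (np.float64(0.0214), np.float64(0.1207))]
tr 4 [(np.float64(0.0217), np.float64(
[... 2169 characters left out ...]
64(0.0957)]), ('cos', 3.8, [np.float64(0.1401), np.float64(0.1338), np.float64(0.121)]), ('tr', 2.8, [np.float64(0.0781), np.float64(0.0781), np.float64(0.0781)]), ('tr', 3.8, [np.float64(0.1042), np.float64(0.1042), np.float64(0.1039)])]
0.02 0.008 [('mj', 2.8, [np.float64(0.0828), np.float64(0.0645), np.float64(0.0419)]), ('mj', 3.8, [np.float64(0.1013), np.float64(0.0763), np.float64(0.0478)]), ('cos', 2.8, [np.float64(0.0689), np.float64(0.0564), np.float64(0.0388)]), ('cos', 3.8, [np.float64(0.0864), np.float64(0.0683), np.float64(0.0451)]), ('tr', 2.8, [np.float64(0.0552), np.float64(0.053), np.float64(0.0408)]), ('tr', 3.8, [np.float64(0.0731), np.float64(0.066), np.float64(0.0471)])]
```

```bash
python3 - <<'E'
from h import *
for L in (.014,.016,.018,.02,.022,.026):
  for T in (3.5,4.5,5.5,6.5):
    o=[push_sim(L,L/T,gp,m=3.5) for gp in (.006,.008,.010,.012)]
    print(L,T,[round((x+coast(v,3.5/.3,.008/3.5))*1000,1) for v,x,c in o])
E
```

```text
0.014 3.5 [np.float64(33.8), np.float64(25.4), np.float64(15.3), np.float64(5.4)]
0.014 4.5 [np.float64(24.9), np.float64(19.5), np.float64(12.4), np.float64(4.8)]
0.014 5.5 [np.float64(19.0), np.float64(15.4), np.float64(10.2), np.float64(4.2)]
0.014 6.5 [np.float64(15.0), np.float64(12.5), np.float64(8.5), np.float64(3.7)]
0.016 3.5 [np.float64(45.2), np.float64(37.3), np.float64(27.2), np.float64(16.0)]
0.016 4.5 [np.float64(32.6), np.float64(28.0), np.float64(21.2), np.float64(13.1)]
0.016 5.5 [np.float64(24.6), np.float64(21.7), np.float64(17.0), np.float64(10.9)]
0.016 6.5 [np.float64(19.2), np.float64(17.3), np.float64(13.9), np.float64(9.2)]
0.018 3.5 [np.float64(56.9), np.float64(49.9), np.float64(40.1), np.float64(28.7)]
0.018 4.5 [np.float64(40.6), np.float64(36.8), np.float64(30.7), np.float64(22.7)]
0.018 5.5 [np.float64(30.3), np.float64(28.2), np.float64(24.0), np.float64(18.3)]
0.018 6.5 [np.float64(23.4), np.float64(22.3), np.float64(19.4), np.float64(15.1)]
0.02 3.5 [np.float64(69.1), np.float64(62.9), np.float64(53.8), np.float64(42.5)]
0.02 4.5 [np.float64(48.7), 
[... 183 characters left out ...]
p.float64(24.9), np.float64(21.2)]
0.022 3.5 [np.float64(81.6), np.float64(76.3), np.float64(67.9), np.float64(57.1)]
0.022 4.5 [np.float64(57.0), np.float64(55.1), np.float64(50.4), np.float64(43.5)]
0.022 5.5 [np.float64(41.8), np.float64(41.3), np.float64(38.6), np.float64(34.0)]
0.022 6.5 [np.float64(32.0), np.float64(32.2), np.float64(30.5), np.float64(27.3)]
0.026 3.5 [np.float64(107.3), np.float64(104.0), np.float64(97.2), np.float64(87.7)]
0.026 4.5 [np.float64(74.0), np.float64(73.8), np.float64(70.8), np.float64(65.3)]
0.026 5.5 [np.float64(53.7), np.float64(54.8), np.float64(53.5), np.float64(50.2)]
0.026 6.5 [np.float64(40.6), np.float64(42.2), np.float64(41.8), np.float64(39.7)]
```

```bash
python3 - <<'E'
import re
t=open('h.py').read().replace("g=rectify(p); T=cv2.imread('pics/T.png')","g=rectify(p)[100:]; T=cv2.imread('pics/T.png')[100:]"); open('h.py','w').write(t)
from h import *
env.move_straight(xyz(-.1875,.055),rate=.05)
p=snap('top','e.png'); q=dict(p); q['image']=cv2.imread('pics/d.png'); print('old',pos(q))
s=pos(p); print(env.read_state()['clock'],s)
st=env.read_state(); print(np.dot(st['position'][:2],E_)-SM,np.dot(st['position'][:2],N_)-LAT, st['force'])
g=rectify(p); cv2.imwrite('pics/e2.png',np.vstack([cv2.resize(p['image'][130:270,150:470],(768,336)),cv2.resize(g,(768,180))]))
E
```

```text
old (np.float32(-0.03058066), np.float32(0.95552576))
21.0167 (np.float32(-0.026561728), np.float32(0.8386271))
-0.18771859431924684 -3.462871922799149e-05 [ 0.13671952  0.128411   -0.47537294]
```

```bash
sleep 4
```

```text
(no output)
```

View pics/e2.png

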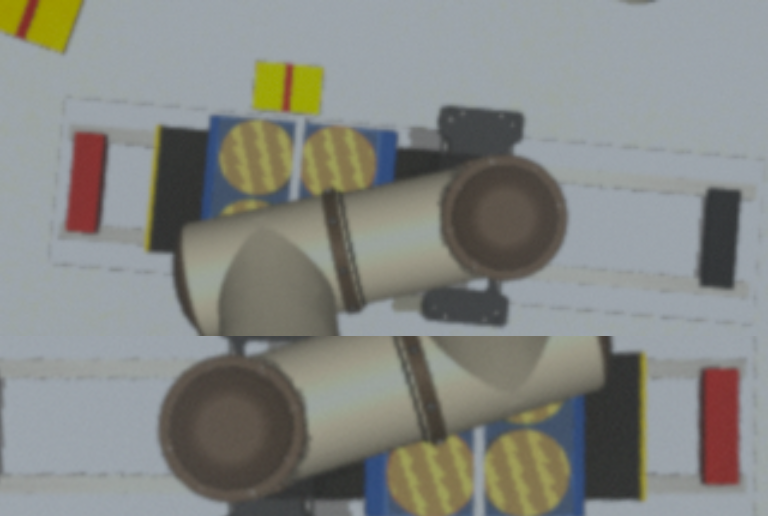

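The line is at s = -0.0265, at rest. Second push, aimed at about 25 mm.

```bash
python3 - <<'E'
from h import *
env.move_straight(xyz(-.1877+.022,.055),rate=.022/6.8)
track(3,.4)
E
```

```text
[[27.9083, -0.002, 0.7539], [28.3583, -0.0, 0.7437], [28.8083, 0.0015, 0.7476]]
s 0.0015595901447037857 v 0.003858440452151834 stop 0.004388634656149905
```

```bash
python3 - <<'E'
from h import *
c=env.read_state()['position']
env.move_straight(np.r_[c[:2]-.006*E_,.22],rate=.25)
env.goto(xyz(.20,.20),[180,0,YAW])
track(2,.3)
p=snap('top','f.png'); g=rectify(p); q=snap('scene','fs.png')
m=g.min(2).astype(float)[60:130]; m=np.percentile(m,15,axis=0); w=m[375:430]; w=np.clip(w-np.median(w)-.4*(w.max()-np.median(w)),0,None); print('line abs',((np.arange(375,430)*w).sum()/w.sum()+.5)/1000-.4)
def red(p,z,h):
    hsv=cv2.cvtColor(p['image'],cv2.COLOR_BGR2HSV).astype(int); u,v=proj(p,[.6043,.1012,.006]).astype(int)
    R_=hsv[v-16:v+17,u-16:u+17]; k=((R_[...,0]<8)|(R_[...,0]>172))&(R_[...,1]>100); y,x=np.nonzero(k)
    P=np.array([onz(p,a+u-16,b+v-16,.006) for a,b in zip(x,y)]).mean(0); return np.dot(P[:2],E_)-SM, np.dot(P[:2],N_)-LAT,len(x)
print('red top',red(p,0,0),'scene',red(q,0,0))
gs=rectify(q,-.2,.2)
cv2.imwrite('pics/f2.png',np.vstack([cv2.resize(p['image'][130:270,150:470],(800,300)),cv2.resize(q['image'][170:300,230:430],(800,300))]))
print(env.read_state()['clock'])
E
```

```text
[[31.0583, 0.0028, 0.7623], [31.4083, 0.0028, 0.7631]]
s 0.002827266696840524 v 5.551746913365099e-05 stop 0.002827907920817165
line abs 0.00229159430357756
red top (np.float64(0.00016336643793413153), np.float64(0.1147561195864954), 23) scene (np.float64(0.0008976639035795653), np.float64(0.09104235485879392), 1)
31.5583
```

```bash
sleep 4
```

```text
(no output)
```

View pics/f2.png

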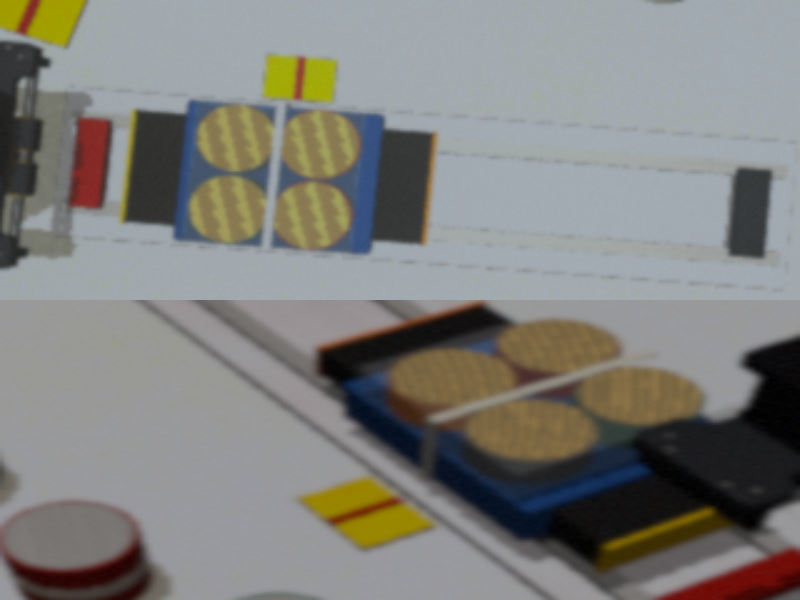

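```bash
python3 - <<'E'
from h import *
q=dict(fx=474.26872,fy=474.26872,cx=325.231115,cy=196.0179,position=np.array([0.97944544, 0.54194325, 0.94119853]),orientation=np.array([ 39.50169661,  -0.92402691, 139.93284739]))
im=cv2.imread('pics/fs.png')
for n,u,v,z in [('top corner',338,221.1,.13),('top far',(650/4+230),170+(355-300)/2.308,.13),('side bot',337,243.7,.09),('red a',312.5,267.5,.006),('red b',330,256.7,.006)]:
    P=onz(q,u,v,z); print(n,np.dot(P[:2],E_)-SM,np.dot(P[:2],N_)-LAT)
E
```

```text
top corner 0.002605198121221064 0.07246018576985208
top far 0.0065679181149077 -0.0726539701287452
side bot 0.027561363045871812 0.09049898020018127
red a 0.005900844533879568 0.13959544141544417
red b 0.003735656274496235 0.09016330058624306
```

The carriage is at rest. Its offset from the red line is about +2 mm by the top camera and about 0 by the scene camera, well inside the 8 mm wide line. I'll leave it, confirm it stays still and hand in.

```bash
python3 - <<'E'
from h import *
env.move_straight(xyz(.22,.26),rate=.15)
env.dwell(3)
track(2,.3); print(env.read_state()['clock']); print(env.close_job())
E
```

```text
[[35.1333, 0.0028, 0.7632], [35.4833, 0.0028, 0.7634]]
s 0.002800235990434884 v -4.495893205914956e-05 stop 0.002800235990434884
35.5333
the job is handed in; nothing more can be done
None
```

The job is handed in at 35.5 s: the case stands still and untouched with its white line within about 3 mm of the red line (8 mm wide), moved by two gentle pushes on the rear buffer and clear of both stops.

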